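# Lay out a fruit-peeling place on the mat

## Task

Lay the place mat for someone about to peel fruit: stand the dark-red dish on the brown ring in the middle of the mat, between the two round pads, and gently set the persimmon in the dish, stem up; stand the blue cup upright on the yellow pad and the amber jar upright on the grey pad. Lay the peeler between the dish and the mat's green hem, centred along the brown stripe, either way round. Leave the white mug where it is, and leave the laid things released and at rest.

Things in the scene. Friction and masses are not known exactly. Their poses are not given: they have to be found in the camera images.
- mat: fixed beige mat 185 x 280 x 3 mm, any yaw. Origin at table height under the centre of the printed brown ring (72 mm wide) for the dish. x points from the ring away from the green hem, y along the hem; it spans x -130..55, y -140..140 mm; hem at x -130..-110. Brown stripe for the peeler, 16 x 116 mm, along y, centred at x -75, y 0. Pads at x 0, y +95 and -95, sides vary
- pad_yellow: yellow round pad, 74 mm across, 2 mm thick, fixed on the mat on one side of the ring. Origin: centre of its underside (3 mm above the table); its top is 5 mm above the table
- pad_grey: dark grey round pad, 74 mm across, 2 mm thick, fixed on the mat on the other side of the ring. Origin: centre of its underside (3 mm above the table); its top is 5 mm above the table
- dish: low dark-red glazed dish, 66 mm across, 15 mm high, rim upright from 6 mm up, wall 4 mm, inner floor 5 mm above its underside; about 90 g. Origin: centre of its underside; z up
- persimmon: orange rigid persimmon, green leaves and brown stem on top, 58 mm across at its widest (21 to 29 mm above its underside), 57 mm high with stem, flat foot 28 mm across; about 100 g. Those in the carton at the side are not part of the job. Origin: centre of its underside; z up through the stem
- cup: blue plastic cup without handle, 60 mm across at the rim, 56 mm at the foot, 70 mm high, wall 3 mm, empty; about 70 g. Origin: centre of its underside; z up
- jar: amber jar with a black lid fixed on it, 56 mm across (lid 57 mm), 62 mm high, lid is the top 16 mm; about 160 g. Origin: centre of its underside; z up
- peeler: straight peeler lying flat, 112 mm long: black handle 16 mm wide, 14 mm high, from x -58 to +20 mm; steel fork head 24 mm wide, 10 mm high, from x +17 to +54 mm; about 60 g. Origin: on its underside, on the handle near mid-length, a good place to grip across the handle; x runs along it from handle to head, z up
- mug: white ceramic mug with a handle, 72 mm across, 75 mm high, someone's tea, to be left alone. Origin: centre of its underside; the handle points along +y
Not all that is in view belongs to the job. Leave any pink look-alike of the jar alone.

How it is judged:
At the end, for the whole second after the job is handed in: Dish flat within 15 mm of the ring centre; persimmon in it (13 mm), stem up; cup on yellow pad, jar on grey pad, each within 15 mm and upright; peeler on the mat within 15 mm across and 20 mm along of the stripe centre, within 0.21 rad of it; all at rest (horizontal distance between dish and mat below 0.015 m and height (world z) of dish below 0.008 m and angle between each of dish, cup, jar's own z axis and vertical below 0.12 rad and horizontal distance between persimmon and dish below 0.013 m and z of persimmon in the frame of dish between 0.001 and 0.012 m and angle between persimmon's own z axis and vertical below 0.4 rad and horizontal distance between cup and pad_yellow below 0.015 m and height (world z) of each of cup, jar, peeler below 0.01 m and horizontal distance between jar and pad_grey below 0.015 m and x of peeler in the frame of mat between -0.09 and -0.06 m and y of peeler in the frame of mat between -0.02 and 0.02 m and angle between the x axis of peeler and the y axis of mat, either way round below 0.21 rad and linear speed of each of dish, persimmon, cup, jar, peeler below 0.02 m/s and angular speed of each of dish, persimmon, cup, jar, peeler below 0.2 rad/s); the robot touches nothing.
It fails at once if the mug is moved more than 20 mm (distance of mug from where it was at the start of the episode above 0.02 m).
It fails at once if the persimmon is pressed into the dish with over 40 N (contact force between persimmon and dish above 40 N).
It fails at once if the persimmon is let fall into the dish (over the dish, not held, faster than 0.6 m/s: a drop of about 20 mm) (horizontal distance between persimmon and dish below 0.04 m and contact force between the fingers and persimmon below 0.2 N and linear speed of persimmon above 0.6 m/s).
It also fails if it takes over 122 s, if anything falls off the work surface, if the arm or the gripper's body presses on something with over 40 N, if the wrist force passes 120 N, or if a joint passes its speed limit or range.

## Robot

A 7-joint arm with a two-finger parallel gripper is mounted at the origin on the work surface. World frame = base frame: x ahead of the robot, y to its left, z up, the work surface at z = 0. Lengths are in m, angles in rad, forces in N, time in s.
With the tool pointing down it reaches from about 0.4 to 0.875 m from the base axis. Payload 19.3 kg.
Tool frame: the origin (TCP) lies at the very end of the fingers, on their centre line; the grasp point (between the pads) lies bot.grasp_offset behind it (bot.grasp_offset is the distance from the TCP to the grasp point, in m); z points along the fingers, y is the direction in which the jaws open and shut (so a half turn about z gives the same grasp; the last joint's range is limited). The gripper opens to 85 mm and grips with 20 to 120 N. Pads are 22 mm wide; open, the fingers measure 114 mm over their backs; the gripper's body (76 mm by 85 mm) begins 54 mm behind the grasp point. The pads swing forward as they close: fully open they stand 13 mm farther back than shut.
Start: joints at [1.201, 0.521, -0.036, 1.599, 0.021, 1.021, -0.113], TCP at [0.185, -0.597, 0.231] pointing down, gripper open.
Joint ranges: [-2.91, 2.91], [-0.3, 2.13], [-1.5, 1.42], [0.17, 2.43], [-1.26, 4.41], [0.16, 1.93], [-2.52, 2.52]. Speed limits (rad/s): [1.89, 1.89, 2.39, 2.39, 3.01, 3.01, 3.01].

## Interface

Orientations are given as [roll, pitch, yaw] about the fixed x, y, z axes, in that order (R = Rz(yaw) Ry(pitch) Rx(roll)).
In Python, from workcell import bot gives the robot as it stands. The module is installed in compiled form; this text tells all that it offers.
- The arm moves only by the shell command python3 -m handwheel 'ROWS' [OPENING] [FORCE]. ROWS is JSON, a list of rows, each a list of 6 numbers: the shift along the tool's x, y, z as a fraction of full scale, then the turn, a rotation vector about the tool's x, y, z as a fraction of full scale. In form: [[x, y, z, rx, ry, rz], ...]. A call has 1 to 8 rows; each row shifts and turns the commanded pose from where the row before left it, along the tool's axes as they then stand; what a row does not reach is not made up. Full scale, the value 1, is 0.025 m for a shift and 360 degrees for a turn. A row lasts 1/8 s, in which the tool goes at most 62.5 mm and 10.7 degrees, less where a joint would pass 70% of its speed; a pose out of reach is approached as far as the arm can. A call with a number of a shift or a turn outside -1 to 1 is refused whole. A call with a gripper value outside its range is refused whole. OPENING is the closure, from -1 (fully open) to 1 (shut), set as the call begins (- or left out, the last holds). The fingers move at their own pace and stop on an object; FORCE is the grip in N (left out, the last holds). Time passes only in rows, so rows that do not move let the fingers close. It gives the time, the measured TCP pose, the force and the opening at its end, in the units of the state.
- bot.observe(): the state, without advancing time (a new reading comes with each control period).
- bot.grab_frame(name): name is "scene" or "top" or "wrist"; returns a dict with "pixels" (400x640x3 uint8, blue, green, red), "vertical_fov" (degrees; the focal length in pixels is half the picture's height over the tangent of half this angle, whatever the lens; pixels are square), "cx", "cy" (the principal point, pixels), "D" ([k1, k2, p1, p2, k3] as OpenCV has them; the pictures are not rectified), "R" (3x3) and "t" (3): a world point X has camera coordinates R X + t. Camera axes: x right, y down, z forward; pixel columns grow to the right and rows downward; lengths in m; the calibration is good to about 2 mm. A picture is of the moment at which its call begins. There is no depth.
- bot.job_done(): hands the job in, once; it reports no verdict.
Trained networks look in a picture, given as the dict that the camera call returned (one of the last four; its "shot" number tells which), for a name from the list of things; names that differ only in an ending like _2 or _b are one class to them, and where a whole thing is asked for, a point or a joint stands for the part that bears it (a point fixed in the world has none). Each returns a list of dicts, best first, with "score" (0 to 1); they miss things now and then, are a little off and sometimes report something else, mostly with a low value. They report only what shows in the picture. A call takes as long as a camera call. They do not tell look-alikes from the thing itself.
- bot.trace(picture, thing): "region" (400x640 bool, what is visible of it) and "point" ([column, row] in pixels, amid what is visible of it).
The state is a dict: "clock": time; "qpos": joint angles; "qd": joint speeds; "joint_efforts": joint torques, N m; "position": TCP position; "tool_rot": TCP orientation; "force": force on the tool from outside, world axes, zero at the start; "moment": the same for the moment, N m; "grip_width": finger opening in m.
Only numpy, scipy, OpenCV 4.12 (cv2) and the standard library are available. Lean on these libraries where they do the work, as an engineer would, in place of code of your own. Each camera call takes 0.05 s, during which the arm holds its last target.

## Working session

There is one attempt and no reset: what is moved stays moved. The work goes in short steps, Python scripts to look and compute and a shell command to move; the robot and the scene stay as the last step left them, time stands still between calls to the robot, and variables do not carry over. Pictures are saved under pics/ and viewed, and the job is handed in when it is done.

```bash
mkdir -p pics; ls; cat > h.py <<'E'
import numpy as np, cv2
from workcell import bot
def K(p):
    f=200/np.tan(np.radians(p["vertical_fov"])/2)
    return np.array([[f,0,p["cx"]],[0,f,p["cy"]],[0,0,1]])
def ray(p,uv):
    uv=np.array(uv,float).reshape(-1,1,2)
    n=cv2.undistortPoints(uv,K(p),np.array(p["D"],float)).reshape(-1,2)
    R=np.array(p["R"]);t=np.array(p["t"])
    d=np.c_[n,np.ones(len(n))]@R
    return -R.T@t,d
def at_z(p,uv,z):
    c,d=ray(p,uv)
    return c+d*((z-c[2])/d[:,2])[:,None]
def proj(p,X):
    R=np.array(p["R"]);r,_=cv2.Rodrigues(R)
    return cv2.projectPoints(np.array(X,float).reshape(-1,1,3),r,np.array(p["t"],float),K(p),np.array(p["D"],float))[0].reshape(-1,2)
def save(p,n): cv2.imwrite("pics/"+n+".png",p["pixels"])
E
python3 - <<'E'
from h import *
s=bot.observe();print(s);print(bot.grasp_offset)
for n in("scene","top","wrist"):
    p=bot.grab_frame(n);save(p,n+"0");print(n,p["vertical_fov"],p["cx"],p["cy"],p["D"],-np.array(p["R"]).T@np.array(p["t"]),p["shot"])
E
```

```text
pics
{'clock': 0.0, 'qpos': array([ 1.20079575,  0.5220313 , -0.03632863,  1.60001126,  0.02122185,
        1.02109517, -0.11279028]), 'qd': array([-0.00014088,  0.00209815, -0.0007841 ,  0.00044535,  0.00010808,
       -0.00108364,  0.00220135]), 'joint_efforts': array([-5.41923928e-04, -9.27130651e+01,  1.97946087e+00, -3.69931126e+01,
        1.76265469e-02,  8.32777005e-03, -1.28294388e-05]), 'position': array([ 0.18443919, -0.59680816,  0.23071379]), 'tool_rot': array([-3.14043760e+00,  1.00888571e-04,  2.99812933e-01]), 'force': array([-0.01004576, -0.36168062,  0.40422057]), 'moment': array([ 0.0880299 , -0.07013309,  0.0804391 ]), 'grip_width': 0.08533161136885446}
0.0187
scene 55.21235663655279 322.14146551310336 198.8182150399068 [0.00887145 0.         0.         0.         0.        ] [1.11515517 0.54563404 0.58070914] 1
top 46.10844363794357 312.17386739942583 205.10376960886106 [0.03026828 0.         0.         0.         0.        ] [ 3.15901266e-01 -5.10383030e-04  1.48473870e+00] 2
wrist 64.12493599818133 324.21468849803153 203.9135131014181 [0.00764566 0.         0.         0.         0.        ] [ 0.24926298 -0.57627869  0.37340455] 3
```

View pics/top0.png

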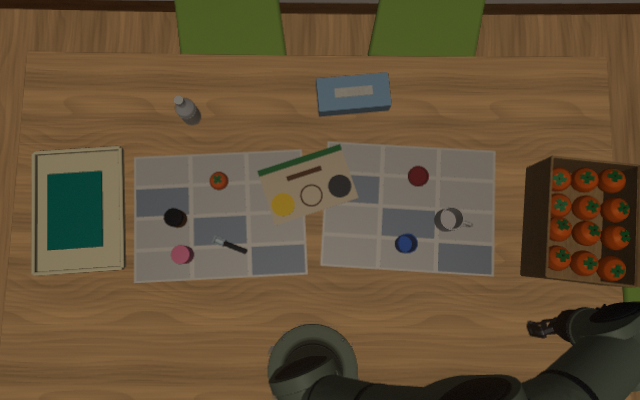

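View pics/scene0.png

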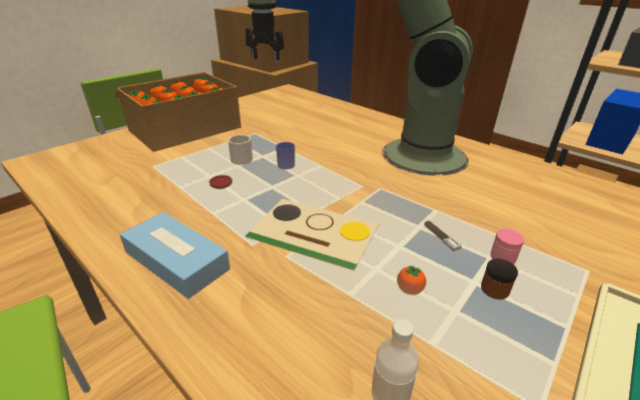

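View pics/wrist0.png

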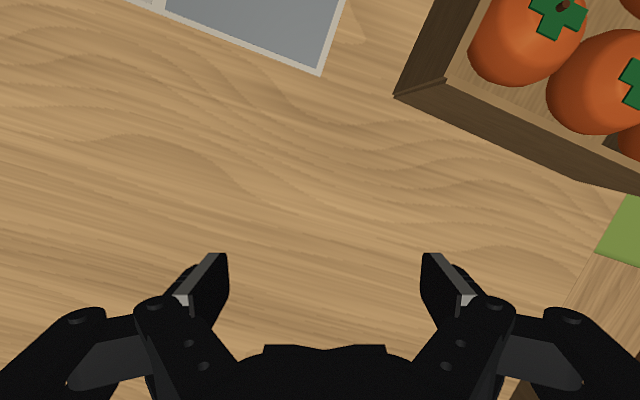

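```bash
python3 - <<'E'
from h import *
for n in("top","scene"):
    p=bot.grab_frame(n)
    for th in("mat","pad_yellow","pad_grey","dish","persimmon","cup","jar","peeler","mug"):
        for r in bot.trace(p,th)[:5]:
            print(n,th,round(r["score"],2),np.round(r["point"]),r["region"].sum())
E
```

```text
top mat 0.89 [310. 180.] 4218
top pad_yellow 0.68 [283. 208.] 395
top pad_grey 0.57 [340. 185.] 380
top dish 0.82 [418. 172.] 334
top persimmon 0.55 [220. 180.] 292
top persimmon 0.4 [339. 188.] 413
top cup 0.7 [405. 242.] 355
top cup 0.48 [284. 207.] 416
top jar 0.87 [178. 219.] 326
top jar 0.63 [182. 253.] 366
top peeler 0.51 [229. 246.] 225
top mug 0.98 [452. 219.] 594
scene mat 0.74 [314. 239.] 4455
scene pad_yellow 0.96 [354. 233.] 419
scene pad_grey 0.85 [288. 211.] 397
scene dish 0.83 [223. 179.] 262
scene dish 0.23 [501. 280.] 1093
scene persimmon 0.7 [416. 277.] 687
scene cup 0.78 [284. 157.] 482
scene jar 0.9 [502. 278.] 1139
scene jar 0.61 [508. 244.] 828
scene peeler 0.74 [236. 150.] 616
scene peeler 0.57 [446. 236.] 321
scene mug 0.97 [237. 149.] 591
```

```bash
cat >> h.py <<'E'
def cyl(r1,r2,h,z0=0):
    a=np.linspace(0,2*np.pi,40,endpoint=False)
    return np.vstack([np.c_[r*np.cos(a),r*np.sin(a),0*a+z] for r,z in((r1,z0),(r2,z0+h))])
MODELS={"dish":np.vstack([cyl(.028,.033,.006),cyl(.033,.033,.009,.006)]),"cup":cyl(.028,.030,.070),"jar":cyl(.028,.0285,.062),"mug":cyl(.036,.036,.075),
"persimmon":np.vstack([cyl(.014,.014,.001),cyl(.029,.029,.008,.021),cyl(.02,.015,.005,.045)]),
"pad_yellow":cyl(.037,.037,.0001,.005),"pad_grey":cyl(.037,.037,.0001,.005)}
def hullmask(p,X):
    m=np.zeros((400,640),np.uint8);q=cv2.convexHull(proj(p,X).astype(np.float32))
    # subpixel centroid
    M=cv2.moments(q);return np.array([M["m10"]/M["m00"],M["m01"]/M["m00"]])
def cen(r):
    v,u=np.nonzero(r);return np.array([u.mean(),v.mean()])
from scipy.optimize import least_squares
def fit(obs,name,x0=(.5,0)):
    """obs: list of (pic,centroid)"""
    M=MODELS[name]
    f=lambda q:np.concatenate([(hullmask(p,M+[q[0],q[1],0])-c)for p,c in obs])
    s=least_squares(f,x0);return s.x,s.fun
E
python3 - <<'E'
from h import *
T=bot.grab_frame("top");S=bot.grab_frame("scene")
for th in("pad_yellow","pad_grey","dish","persimmon","cup","jar","mug"):
    o=[]
    rt=bot.trace(T,th)[:1];rs=bot.trace(S,th)[:1]
    for p,r in((T,rt),(S,rs)):
        if r:
            c=cen(r[0]["region"]);x,f=fit([(p,c)],th);o.append((p,c));print(th,np.round(c,1),np.round(x,4),np.abs(f).max().round(2), r[0]["score"].round(2) if hasattr(r[0]["score"],'round') else r[0]["score"])
    x,f=fit(o,th);print("   both",np.round(x,4),np.round(f,1))
A=T["pixels"][130:290,130:310];B=T["pixels"][130:290,380:500]
A=cv2.resize(A,None,fx=2.6,fy=2.6,interpolation=3);B=cv2.resize(B,None,fx=2.6,fy=2.6,interpolation=3)
cv2.imwrite("pics/topcrop.png",np.hstack([A,B]))
C=S["pixels"][190:320,380:560];D=S["pixels"][120:220,180:320]
cv2.imwrite("pics/scenecrop.png",np.vstack([cv2.resize(C,(450,325)),cv2.resize(D,(450,321))])[:600])
E
```

```text
pad_yellow [282.5 204.9] [0.5011 0.099 ] 0.0 0.91
pad_yellow [354.8 230.7] [0.5027 0.0992] 0.0 0.92
   both [0.5018 0.0989] [ 0.  -0.2  0.1 -0.2]
pad_grey [339.3 185.9] [ 0.5643 -0.0809] 0.0 0.78
pad_grey [286.7 211.8] [ 0.5641 -0.0812] 0.0 0.55
   both [ 0.5642 -0.081 ] [0.  0.  0.  0.1]
dish [418.2 176.2] [ 0.5972 -0.3313] 0.0 0.59
dish [221.4 181. ] [ 0.594  -0.3319] 0.0 0.62
   both [ 0.5958 -0.331 ] [-0.1  0.4 -0.3  0.3]
persimmon [219.2 180.8] [0.573  0.2981] 0.0 0.55
persimmon [411.7 279.7] [0.5727 0.301 ] 0.0 0.82
   both [0.5725 0.3002] [-0.7  0.1 -0.3 -0.3]
cup [406.4 243.3] [ 0.3823 -0.2837] 0.0 0.86
cup [285.5 154.2] [ 0.3775 -0.2879] 0.0 0.64
   both [ 0.3811 -0.2841] [ 0.1  0.4 -0.   0.7]
jar [174.7 217.9] [0.4533 0.4293] 0.0 0.92
jar [506.8 245. ] [0.3345 0.4002] 0.0 0.78
   both [0.4036 0.4149] [ 3.9 16.1 -5.4 18.1]
mug [450.5 219.6] [ 0.4568 -0.4206] 0.0 0.96
mug [240.3 149.6] [ 0.4592 -0.4151] 0.0 0.69
   both [ 0.4568 -0.4198] [-0.3  0.  -0.3 -0.7]
```

View pics/topcrop.png

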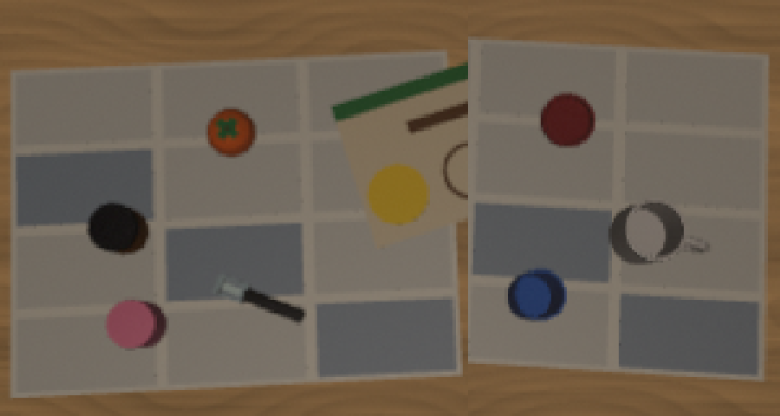

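View pics/scenecrop.png

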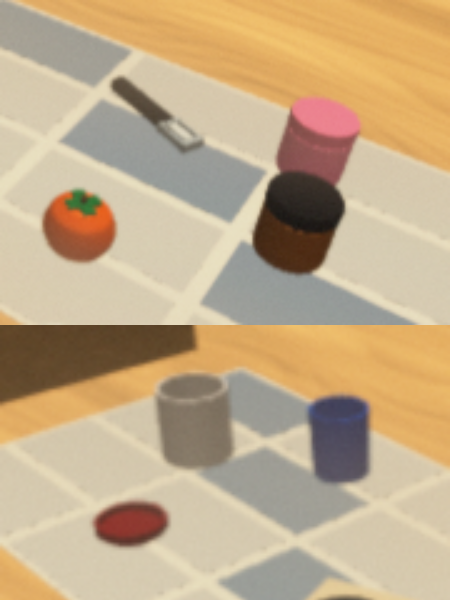

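The candidates in the top view, with what I'll take:
- **Jar:** amber with black lid at (176,218). The pink one at (182,254) is the look-alike.
- **Persimmon:** the loose one at (220,180). The twelve in the carton, around (590,220), are not part of the job.
- **Cup:** the blue one at (405,242). The white mug at (452,219) stays.
- **Dish:** dark red at (418,176).
- **Peeler:** (231,246).

The crops confirm these, and all of them stand upright. First I turn the tool to yaw about 1.904, so the jaws lie along the mat's x.

```bash
python3 -m handwheel '[[0,0,0,0,0,-0.029],[0,0,0,0,0,-0.029],[0,0,0,0,0,-0.029],[0,0,0,0,0,-0.029],[0,0,0,0,0,-0.029],[0,0,0,0,0,-0.029],[0,0,0,0,0,-0.029],[0,0,0,0,0,-0.029]]' -1 30
python3 -m handwheel '[[0,0,0,0,0,-0.023],[0,0,0,0,0,0],[0,0,0,0,0,0]]'
cat >> h.py <<'E'
def plan(x,y,z,yaw=None):
    """rows' totals in units of 25 mm, tool axes"""
    s=bot.observe();p=s["position"];r=s["tool_rot"]
    from scipy.spatial.transform import Rotation as Ro
    R=Ro.from_euler("xyz",r).as_matrix()
    d=R.T@(np.array([x,y,z])-p)/.025
    print("at",np.round(p,4),"rpy",np.round(r,3),"w",round(s["grip_width"],4),"F",np.round(s["force"],1),"t",round(s["clock"],2))
    print("units x,y,z",np.round(d,2))
    if yaw is not None:
        dy=(yaw-r[2]+np.pi)%(2*np.pi)-np.pi; print("rz total",round(-dy/2/np.pi,4))
E
python3 -c "
from h import *
plan(.5958,-.331,.12,1.904)"
```

```text
clock: 2.95
position: [0.1845, -0.5971, 0.2313]
tool_rot: [-3.142, 0.0, 1.763]
force: [-0.1, 1.0, 0.1]
grip_width: 0.0855
clock: 3.32
position: [0.1845, -0.5972, 0.2313]
tool_rot: [-3.142, 0.0, 1.898]
force: [-0.4, -0.1, -0.1]
grip_width: 0.0854
at [ 0.1845 -0.5972  0.2313] rpy [-3.142  0.     1.898] w 0.0854 F [-0.4 -0.1 -0.1] t 3.33
units x,y,z [ 4.79 19.    4.45]
rz total -0.0009
```

```bash
python3 -m handwheel '[[0.25,1,0,0,0,0],[0.25,1,0,0,0,0],[0.25,1,0,0,0,0],[0.25,1,0,0,0,0],[0.25,1,0,0,0,0],[0.25,1,0,0,0,0],[0.25,1,0,0,0,0],[0.25,1,0,0,0,0]]'
python3 -m handwheel '[[0.25,1,0,0,0,0],[0.25,1,0,0,0,0],[0.25,1,0,0,0,0],[0.25,1,0,0,0,0],[0.25,1,0,0,0,0],[0.25,1,0,0,0,0],[0.25,1,0,0,0,0],[0.25,1,0,0,0,0]]'
python3 -m handwheel '[[0.25,1,0.4,0,0,0],[0.25,1,0.4,0,0,0],[0.25,1,0.4,0,0,0],[0,0,0,0,0,0],[0,0,0,0,0,0]]'
python3 -c "
from h import *
p=bot.grab_frame('wrist');save(p,'w1')
for r in bot.trace(p,'dish'):
    c=cen(r['region']);x,f=fit([(p,c)],'dish');print(c,r['score'],x)
plan(.5958,-.331,.12,1.904)"
```

```text
clock: 4.32
position: [0.3582, -0.4843, 0.2314]
tool_rot: [-3.142, 0.0, 1.899]
force: [-0.5, -0.3, -0.0]
grip_width: 0.0855
clock: 5.32
position: [0.5311, -0.3719, 0.2313]
tool_rot: [-3.141, 0.0, 1.899]
force: [-0.3, -0.2, 0.4]
grip_width: 0.0855
clock: 5.95
position: [0.5948, -0.3308, 0.2014]
tool_rot: [-3.141, 0.0, 1.9]
force: [-0.2, 0.3, -0.4]
grip_width: 0.0855
[329.47269737 180.80098684] 0.9 [ 0.60108095 -0.32711438]
at [ 0.5946 -0.3312  0.2017] rpy [-3.141e+00  1.000e-03  1.900e+00] w 0.0855 F [-0.9 -0.8  0.2] t 6.05
units x,y,z [-0.01  0.05  3.27]
rz total -0.0006
```

View pics/w1.png

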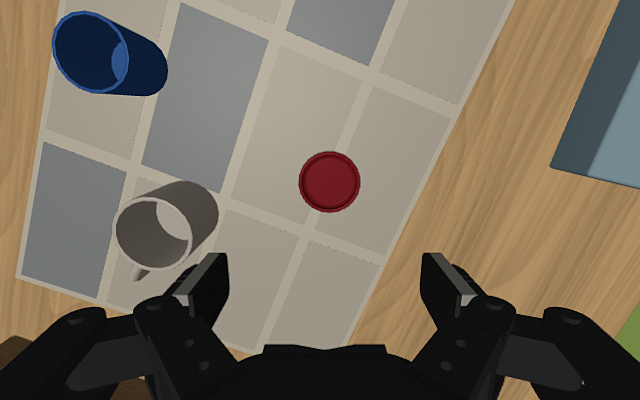

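```bash
python3 -m handwheel '[[0,0.18,1,0,0,0],[0,0,1,0,0,0],[0,0,1,0,0,0],[0,0,1,0,0,0],[0,0,0.6,0,0,0],[0,0,0,0,0,0],[0,0,0,0,0,0]]'
python3 -c "
from h import *
p=bot.grab_frame('wrist');save(p,'w2')
for r in bot.trace(p,'dish'):
    c=cen(r['region']);x,f=fit([(p,c)],'dish');print(c,r['score'],x)
plan(.6,-.3285,.002,1.904)"
```

```text
clock: 6.92
position: [0.5998, -0.3293, 0.0874]
tool_rot: [3.141, 0.001, 1.902]
force: [-0.1, -0.5, 0.4]
grip_width: 0.0854
[324.35284178 211.68018433] 0.81 [ 0.6012131  -0.32771358]
at [ 0.5998 -0.3292  0.0874] rpy [3.141e+00 1.000e-03 1.902e+00] w 0.0853 F [-0.  -0.3 -0.3] t 7.03
units x,y,z [0.03 0.01 3.42]
rz total -0.0004
```

View pics/w2.png

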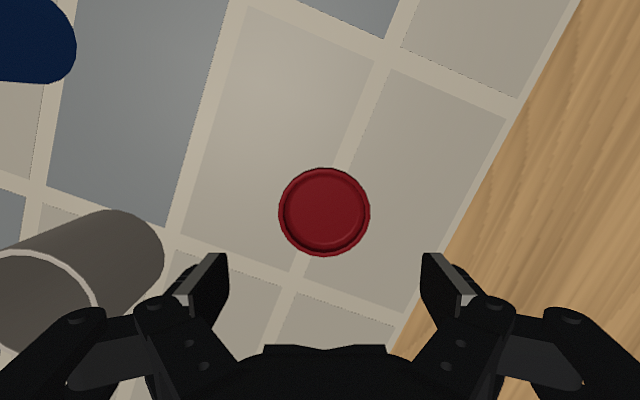

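```bash
python3 -m handwheel '[[0.04,0.04,0.8,0,0,0],[0,0,0.8,0,0,0],[0,0,0.8,0,0,0],[0,0,0.6,0,0,0],[0,0,0.42,0,0,0],[0,0,0,0,0,0]]'
python3 -m handwheel '[[0,0,0,0,0,0],[0,0,0,0,0,0],[0,0,0,0,0,0],[0,0,0,0,0,0],[0,0,0,0,0,0],[0,0,0,0,0,0],[0,0,0,0,0,0],[0,0,0,0,0,0]]' 1 30
python3 -m handwheel '[[0,0,-0.5,0,0,0],[0,0,-0.5,0,0,0],[0,0,-1,0,0,0],[0,0,0,0,0,0]]'
python3 -c "
from h import *
p=bot.grab_frame('wrist');save(p,'w3')
plan(.533,.009,.09,1.904)"
```

```text
clock: 7.78
position: [0.5997, -0.3274, -0.0]
tool_rot: [-3.141, -0.001, 1.902]
force: [-0.8, 0.0, -0.2]
grip_width: 0.0853
clock: 8.78
position: [0.6005, -0.3279, 0.0019]
tool_rot: [3.141, 0.001, 1.902]
force: [-1.2, 1.3, 5.6]
grip_width: 0.0631
clock: 9.28
position: [0.6012, -0.3283, 0.0535]
tool_rot: [3.139, 0.003, 1.902]
force: [0.3, 0.0, -2.0]
grip_width: 0.063
at [ 0.6005 -0.328   0.0522] rpy [3.140e+00 1.000e-03 1.902e+00] w 0.0633 F [-0.9  0.1 -2.1] t 9.32
units x,y,z [13.63  1.83 -1.53]
rz total -0.0004
```

View pics/w3.png

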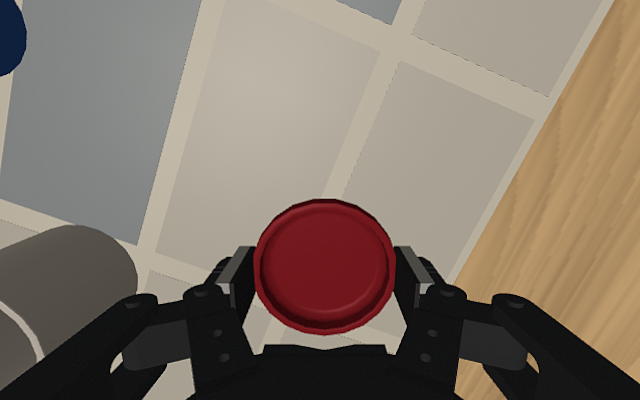

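```bash
python3 -m handwheel '[[1,0.15,-0.8,0,0,0],[1,0.15,-0.8,0,0,0],[1,0.15,-0.4,0,0,0],[1,0.15,0,0,0,0],[1,0.15,0,0,0,0],[1,0.15,0,0,0,0],[1,0.15,0,0,0,0],[1,0.15,0,0,0,0]]'
python3 -m handwheel '[[1,0.3,0,0,0,0],[1,0.3,0,0,0,0],[0,0,0,0,0,0],[0,0,0,0,0,0],[0,0,0,0,0,0]]'
python3 -c "
from h import *
p=bot.grab_frame('wrist');save(p,'w4')
for th in ('pad_yellow','pad_grey'):
  for r in bot.trace(p,th):
    c=cen(r['region']);x,f=fit([(p,c)],th);print(th,c,r['score'],x)
plan(.533,.009,.09,1.904)"
```

```text
clock: 10.32
position: [0.5627, -0.1275, 0.1003]
tool_rot: [-3.141, -0.0, 1.902]
force: [0.3, 0.1, -0.5]
grip_width: 0.0632
clock: 10.95
position: [0.5611, -0.0775, 0.1006]
tool_rot: [-3.141, 0.0, 1.901]
force: [0.5, 0.0, -1.0]
grip_width: 0.0626
pad_grey [332.23455056 186.4627809 ] 0.89 [ 0.56370979 -0.06116394]
at [ 0.5612 -0.0771  0.1007] rpy [-3.141  0.     1.901] w 0.063 F [-0.2  0.5 -0.9] t 11.1
units x,y,z [3.63 0.05 0.43]
rz total -0.0005
```

View pics/w4.png

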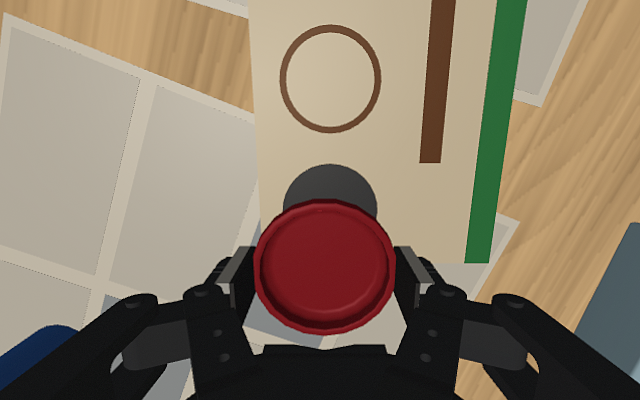

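```bash
cat >> h.py <<'E'
def circ(P):
    A=np.c_[2*P[:,:2],np.ones(len(P))];b=(P[:,:2]**2).sum(1)
    s=np.linalg.lstsq(A,b,rcond=None)[0];return s[:2],np.sqrt(s[2]+s[0]**2+s[1]**2)
E
python3 - <<'E'
from h import *
p=bot.grab_frame('wrist');im=p["pixels"].astype(int)
hsv=cv2.cvtColor(p["pixels"],cv2.COLOR_BGR2HSV)
print("ring px",hsv[78,281],hsv[78,380],"stripe",hsv[100,432],"mat",hsv[78,330],"hem",hsv[100,495],"dish",hsv[265,320])
b=np.zeros((400,640),np.uint8)
m=((hsv[...,2]<140)&(hsv[...,0]<18)&(hsv[...,1]>90)).astype(np.uint8)
m[:15]=0;m[165:]=0;r=m.copy();r[:,:265]=0;r[:,395:]=0
cs,_=cv2.findContours(r,cv2.RETR_EXTERNAL,cv2.CHAIN_APPROX_NONE);c=max(cs,key=cv2.contourArea)
P=at_z(p,c.reshape(-1,2),.003);print("ring",circ(P))
st=m.copy();st[:,:405]=0;st[:,470:]=0
v,u=np.nonzero(st);Q=at_z(p,np.c_[u,v],.003)[:,:2];mu=Q.mean(0);w,V=np.linalg.eigh(np.cov((Q-mu).T));d=V[:,1]
print("stripe partial mean",mu,"dir",d,"ang of line",np.arctan2(d[1],d[0]), "width",np.ptp((Q-mu)@V[:,0]))
red=((hsv[...,1]>120)&((hsv[...,0]<8)|(hsv[...,0]>172))&(hsv[...,2]>40)).astype(np.uint8)
cs,_=cv2.findContours(red,cv2.RETR_EXTERNAL,cv2.CHAIN_APPROX_NONE);c=max(cs,key=cv2.contourArea)
s=bot.observe();z=s["position"][2]-.0019+.015
P=at_z(p,c.reshape(-1,2),z);print("dish at rim",circ(P),cv2.fitEllipse(c)); print(s["position"])
E
```

```text
ring px [ 12 122 117] [ 14 107 119] stripe [ 12 155  94] mat [ 19  53 201] hem [ 66 151 105] dish [178 200 121]
ring (array([0.53681453, 0.0111136 ]), np.float64(0.03537957859279133))
stripe partial mean [0.6095333  0.03030224] dir [-0.32618645  0.94530545] ang of line 1.9030628801175764 width 0.015991970528934286
dish at rim (array([ 0.56241702, -0.07580865]), np.float64(0.03243922693561584)) ((323.99896240234375, 266.7997131347656), (135.672607421875, 143.1868896484375), 89.7925796508789)
[ 0.56121929 -0.07700162  0.10073319]
```

```bash
python3 -m handwheel '[[0.95,0,0,0,0,0],[0.95,0,0,0,0,0],[0.9,0.08,0,0,0,0],[0.82,0,0,0,0,0],[0,0,0,0,0,0],[0,0,0,0,0,0]]'
python3 -c "
from h import *
plan(.5356,.0099,.0055,1.902)"
```

```text
clock: 11.9
position: [0.5339, 0.0089, 0.1008]
tool_rot: [-3.142, 0.0, 1.901]
force: [-1.3, -0.8, -0.7]
grip_width: 0.0628
at [0.5339 0.0089 0.1008] rpy [-3.142  0.     1.901] w 0.0628 F [-1.3 -0.8 -0.7] t 11.9
units x,y,z [0.02 0.08 3.81]
rz total -0.0001
```

```bash
python3 -m handwheel '[[0.02,0.08,0.8,0,0,0],[0,0,0.8,0,0,0],[0,0,0.8,0,0,0],[0,0,0.8,0,0,0],[0,0,0.3,0,0,0],[0,0,0.2,0,0,0],[0,0,0,0,0,0],[0,0,0,0,0,0]]'
python3 -c "
from h import *
plan(.5356,.0099,.0055,1.902)"
```

```text
clock: 12.9
position: [0.5358, 0.0107, 0.0088]
tool_rot: [3.141, 0.0, 1.902]
force: [-0.6, -0.0, -0.8]
grip_width: 0.0629
at [0.5358 0.0107 0.0088] rpy [3.141 0.    1.902] w 0.0629 F [-0.6 -0.  -0.8] t 12.9
units x,y,z [-0.03 -0.02  0.13]
rz total -0.0
```

```bash
python3 -m handwheel '[[0,0,0.08,0,0,0],[0,0,0.06,0,0,0],[0,0,0,0,0,0],[0,0,0,0,0,0]]'
python3 -m handwheel '[[0,0,0,0,0,0],[0,0,0,0,0,0],[0,0,0,0,0,0],[0,0,0,0,0,0],[0,0,0,0,0,0]]' -1
python3 -m handwheel '[[0,0,-0.5,0,0,0],[0,0,-1,0,0,0],[0,0,-1,0,0,0],[0,0,-1,0,0,0],[0,0,-1,0,0,0],[0,0,-1,0,0,0],[-0.5,0,0,0,0,0],[0,0,0,0,0,0]]'
python3 - <<'E'
from h import *
p=bot.grab_frame('wrist');save(p,'w5')
for th in ('dish','pad_yellow'):
  for r in bot.trace(p,th):
    c=cen(r['region'])
    M=MODELS[th]+([0,0,.003] if th=='dish' else [0,0,0]); MODELS[th]=M
    x,f=fit([(p,c)],th);print(th,c,r['score'],x)
plan(.5725,.3002,.2,1.902)
E
```

```text
clock: 13.4
position: [0.5356, 0.0107, 0.0049]
tool_rot: [3.141, 0.0, 1.902]
force: [-0.2, -0.4, 5.1]
grip_width: 0.0631
clock: 14.02
position: [0.5355, 0.0108, 0.0048]
tool_rot: [-3.142, -0.0, 1.902]
force: [0.8, 0.7, 0.9]
grip_width: 0.0851
clock: 15.02
position: [0.5395, -0.0023, 0.1423]
tool_rot: [-3.141, 0.0, 1.9]
force: [0.1, -0.1, -0.0]
grip_width: 0.0853
dish [324.94104756 180.37716415] 0.62 [0.53720344 0.01149312]
pad_yellow [324.14773371  62.06813031] 0.64 [0.50604003 0.10078674]
at [ 0.5391 -0.001   0.1417] rpy [-3.141e+00 -1.000e-03  1.902e+00] w 0.0853 F [ 0.7  0.6 -0.2] t 15.18
units x,y,z [10.96  5.18 -2.33]
rz total -0.0
```

View pics/w5.png

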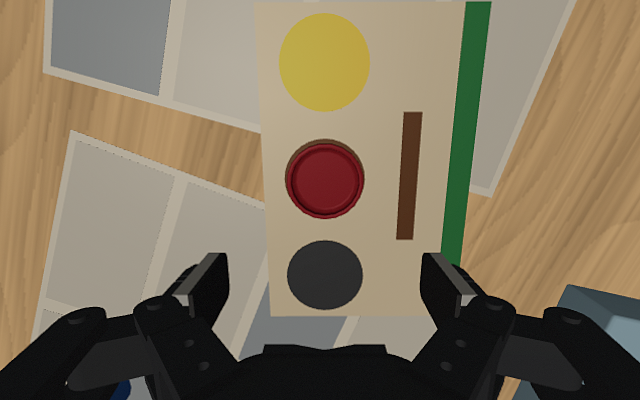

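```bash
python3 -m handwheel '[[1,0.5,-0.25,0,0,0],[1,0.5,-0.25,0,0,0],[1,0.5,-0.25,0,0,0],[1,0.5,-0.25,0,0,0],[1,0.5,0,0,0,0],[1,0.5,0,0,0,0],[1,0.5,0,0,0,0],[1,0.5,0,0,0,0]]'
python3 -m handwheel '[[1,0.5,0,0,0,0],[1,0.5,0,0,0,0],[0.5,0.3,0,0,0,0],[0,0,0,0,0,0],[0,0,0,0,0,0]]'
python3 - <<'E'
from h import *
p=bot.grab_frame('wrist');save(p,'w6')
for th in ('persimmon',):
  for r in bot.trace(p,th):
    c=cen(r['region'])
    x,f=fit([(p,c)],th);print(th,c,r['score'],x)
plan(x[0],x[1],.011,1.902)
E
```

```text
clock: 16.18
position: [0.5687, 0.2218, 0.1667]
tool_rot: [-3.141, -0.0, 1.902]
force: [0.6, -0.6, 0.8]
grip_width: 0.0853
clock: 16.8
position: [0.5796, 0.289, 0.1671]
tool_rot: [-3.141, 0.001, 1.901]
force: [-0.1, -0.1, -0.6]
grip_width: 0.0853
persimmon [324.48868919 177.12798265] 0.86 [0.57666928 0.30312507]
at [0.5797 0.289  0.1673] rpy [-3.141e+00  1.000e-03  1.901e+00] w 0.0852 F [-0.3 -0.4  0. ] t 16.9
units x,y,z [0.58 0.07 6.25]
rz total -0.0002
```

View pics/w6.png

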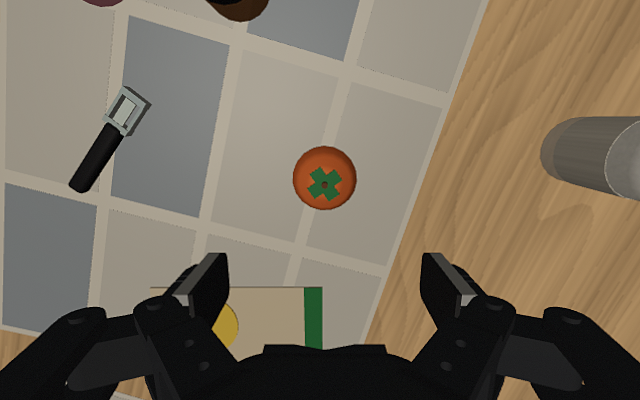

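```bash
python3 -m handwheel '[[0.58,0.07,0.5,0,0,0],[0,0,1,0,0,0],[0,0,1,0,0,0],[0,0,1,0,0,0],[0,0,1,0,0,0],[0,0,1,0,0,0],[0,0,0.65,0,0,0],[0,0,0,0,0,0]]'
python3 -c "
from h import *
plan(.5767,.3031,.011)"
python3 -m handwheel '[[0,0,0,0,0,0],[0,0,0,0,0,0],[0,0,0,0,0,0],[0,0,0,0,0,0],[0,0,0,0,0,0],[0,0,0,0,0,0],[0,0,0,0,0,0],[0,0,0,0,0,0]]' 1 30
python3 -m handwheel '[[0,0,-0.5,0,0,0],[0,0,-1,0,0,0],[0,0,-1,0,0,0],[0,0,-1,0,0,0],[0,0,0,0,0,0]]'
python3 - <<'E'
from h import *
p=bot.grab_frame('wrist');save(p,'w7')
plan(.5372,.0115,.1,1.902)
E
```

```text
clock: 17.9
position: [0.5756, 0.3047, 0.0123]
tool_rot: [-3.14, 0.0, 1.902]
force: [-0.2, 0.2, 0.3]
grip_width: 0.0855
at [0.5756 0.3047 0.0123] rpy [-3.14   0.     1.902] w 0.0855 F [-0.2  0.2  0.3] t 17.9
units x,y,z [-0.07  0.02  0.05]
clock: 18.9
position: [0.5769, 0.3049, 0.0147]
tool_rot: [3.14, -0.0, 1.902]
force: [-1.6, -1.2, 6.2]
grip_width: 0.0562
clock: 19.52
position: [0.5775, 0.3051, 0.1038]
tool_rot: [3.138, -0.001, 1.902]
force: [0.1, 0.1, -1.8]
grip_width: 0.0562
at [0.5769 0.3046 0.1023] rpy [ 3.14  -0.     1.902] w 0.056 F [-0.4 -0.3 -0.9] t 19.57
units x,y,z [-10.57  -5.31   0.08]
rz total -0.0001
```

View pics/w7.png

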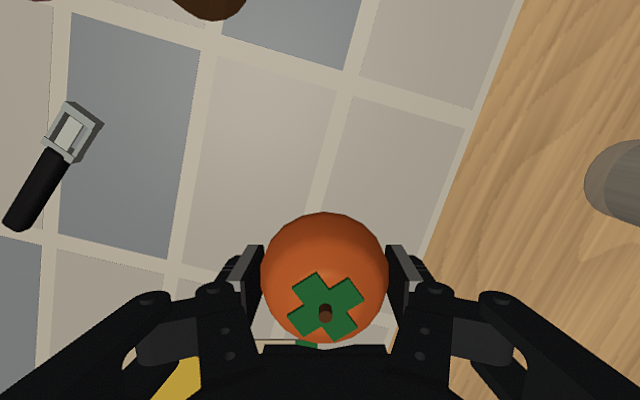

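```bash
python3 -m handwheel '[[-1,-0.5,0,0,0,0],[-1,-0.5,0,0,0,0],[-1,-0.5,0,0,0,0],[-1,-0.5,0,0,0,0],[-1,-0.5,0,0,0,0],[-1,-0.5,0,0,0,0],[-1,-0.5,0,0,0,0],[-1,-0.5,0,0,0,0]]'
python3 -m handwheel '[[-1,-0.5,0,0,0,0],[-1,-0.5,0,0,0,0],[-0.5,-0.3,0,0,0,0],[0,0,0,0,0,0],[0,0,0,0,0,0]]'
python3 - <<'E'
from h import *
p=bot.grab_frame('wrist');save(p,'w8')
plan(.5375,.0128,.0227,1.902)
E
```

```text
clock: 20.58
position: [0.5463, 0.0819, 0.1005]
tool_rot: [-3.141, -0.0, 1.902]
force: [0.6, -1.1, -0.3]
grip_width: 0.0563
clock: 21.2
position: [0.5366, 0.0145, 0.101]
tool_rot: [3.141, -0.001, 1.903]
force: [0.4, -0.4, -0.7]
grip_width: 0.0566
at [0.5366 0.0145 0.101 ] rpy [ 3.141e+00 -1.000e-03  1.903e+00] w 0.0559 F [-0.3  0.1 -0.6] t 21.25
units x,y,z [-0.08  0.01  3.13]
rz total 0.0002
```

View pics/w8.png

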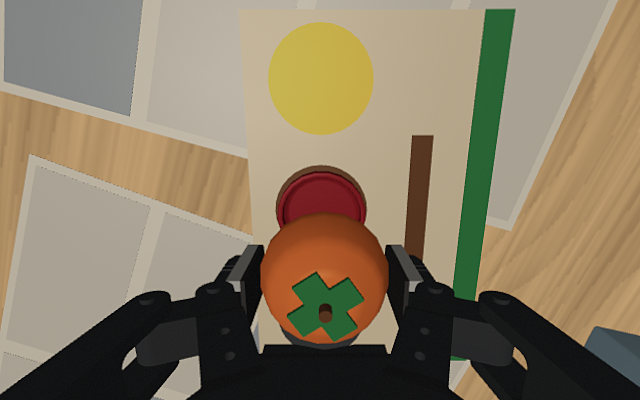

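```bash
python3 -m handwheel '[[-0.08,0.01,0.7,0,0,0],[0,0,0.7,0,0,0],[0,0,0.7,0,0,0],[0,0,0.5,0,0,0],[0,0,0.3,0,0,0],[0,0,0,0,0,0],[0,0,0,0,0,0]]'
python3 -m handwheel '[[0,0,0.06,0,0,0],[0,0,0.06,0,0,0],[0,0,0,0,0,0],[0,0,0,0,0,0]]'
python3 -c "
from h import *
plan(.5375,.0128,.0227,1.902)"
```

```text
clock: 22.12
position: [0.5376, 0.0114, 0.0289]
tool_rot: [3.141, 0.0, 1.902]
force: [0.3, 0.3, -1.1]
grip_width: 0.0561
clock: 22.62
position: [0.5374, 0.0114, 0.0256]
tool_rot: [3.142, 0.0, 1.902]
force: [0.5, -0.1, -1.2]
grip_width: 0.0561
at [0.5374 0.0114 0.0256] rpy [3.142 0.    1.902] w 0.0561 F [ 0.5 -0.1 -1.2] t 22.62
units x,y,z [0.05 0.02 0.12]
rz total 0.0
```

```bash
python3 -m handwheel '[[0,0,0.05,0,0,0],[0,0,0.05,0,0,0],[0,0,0,0,0,0],[0,0,0,0,0,0]]'
python3 -m handwheel '[[0,0,0,0,0,0],[0,0,0,0,0,0],[0,0,0,0,0,0],[0,0,0,0,0,0],[0,0,0,0,0,0],[0,0,0,0,0,0]]' -1
python3 -m handwheel '[[0,0,-0.3,0,0,0],[0,0,-0.5,0,0,0],[0,0,-1,0,0,0],[0,0,-1,0,0,0],[0,0,-1,0,0,0],[0,0,-1,0,0,0],[0,0,-1,0,0,0],[0,0,0,0,0,0]]'
python3 - <<'E'
from h import *
p=bot.grab_frame('wrist');save(p,'w9')
q=bot.grab_frame('scene');cv2.imwrite('pics/s9.png',cv2.resize(q["pixels"][170:280,240:400],None,fx=4,fy=4))
plan(.45,.40,.2,1.902)
E
```

```text
clock: 23.12
position: [0.5374, 0.0114, 0.023]
tool_rot: [-3.142, -0.0, 1.902]
force: [-0.5, 0.4, -1.9]
grip_width: 0.0563
clock: 23.88
position: [0.5374, 0.0114, 0.0231]
tool_rot: [3.142, -0.0, 1.902]
force: [-0.8, 0.9, -0.1]
grip_width: 0.085
clock: 24.88
position: [0.5382, 0.0114, 0.1705]
tool_rot: [3.138, 0.001, 1.902]
force: [-0.5, 0.1, -0.5]
grip_width: 0.0856
at [0.5373 0.0113 0.1684] rpy [3.141 0.    1.902] w 0.0855 F [-0.4  0.2  0.5] t 24.98
units x,y,z [15.84  1.75 -1.27]
rz total -0.0
```

View pics/w9.png

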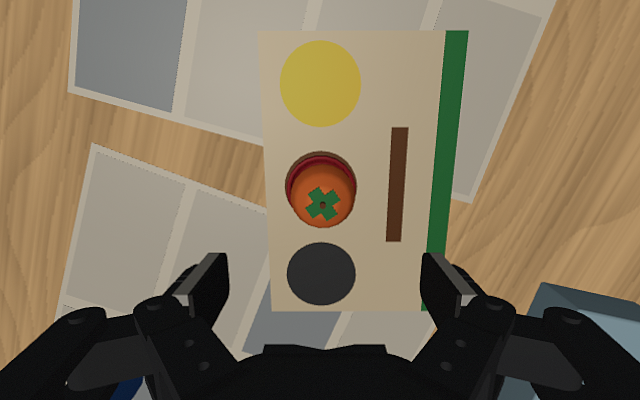

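View pics/s9.png

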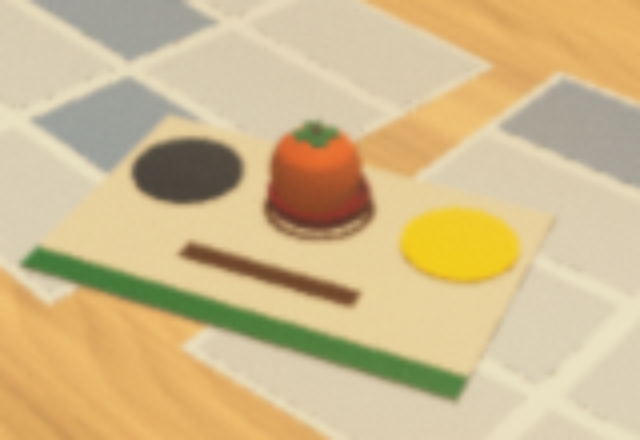

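```bash
python3 -m handwheel '[[1,0.13,0,0,0,0],[1,0.13,0,0,0,0],[1,0.13,0,0,0,0],[1,0.13,0,0,0,0],[1,0.13,0,0,0,0],[1,0.13,0,0,0,0],[1,0.13,0,0,0,0],[1,0.13,0,0,0,0]]'
python3 -m handwheel '[[1,0.13,0,0,0,0],[1,0.13,0,0,0,0],[1,0.13,0,0,0,0],[1,0.13,0,0,0,0],[1,0.13,0,0,0,0],[1,0.13,0,0,0,0],[0,0,0,0,0,0],[0,0,0,0,0,0]]'
python3 - <<'E'
from h import *
p=bot.grab_frame('wrist');save(p,'w10')
for th in ('jar',):
  for r in bot.trace(p,th):
    c=cen(r['region'])
    x,f=fit([(p,c)],th);print(th,c,r['score'],x)
plan(.457,.432,.025,1.902)
E
```

```text
clock: 25.98
position: [0.4963, 0.2097, 0.1674]
tool_rot: [-3.14, -0.0, 1.902]
force: [0.3, -0.2, -0.6]
grip_width: 0.0855
clock: 26.98
position: [0.4665, 0.3565, 0.1675]
tool_rot: [-3.141, 0.001, 1.902]
force: [-0.2, -0.7, 0.6]
grip_width: 0.085
jar [341.97072853 107.06851691] 0.97 [0.4567098  0.43046476]
jar [193.9371876   92.73558814] 0.92 [0.3445979  0.40367138]
at [0.4668 0.3563 0.1678] rpy [-3.141e+00  1.000e-03  1.901e+00] w 0.0853 F [ 0.2  0.  -0.1] t 27.07
units x,y,z [3.   0.61 5.71]
rz total -0.0001
```

View pics/w10.png

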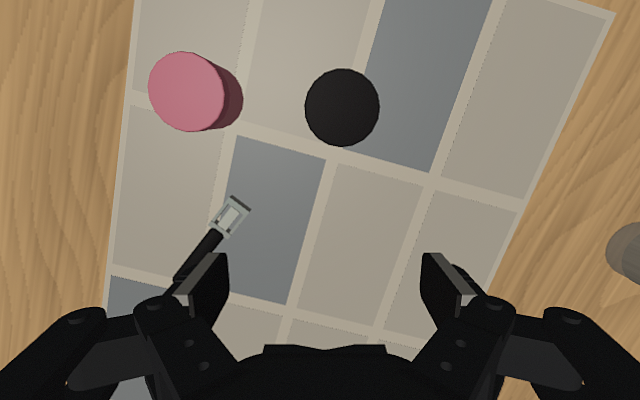

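```bash
python3 -m handwheel '[[1,0.2,0,0,0,0],[1,0.2,0,0,0,0],[0.95,0.18,0.3,0,0,0],[0,0,0.9,0,0,0],[0,0,0.9,0,0,0],[0,0,0.9,0,0,0],[0,0,0,0,0,0],[0,0,0,0,0,0]]'
python3 -c "
from h import *
plan(.4567,.4305,.012)"
python3 -m handwheel '[[0,0,0.8,0,0,0],[0,0,0.8,0,0,0],[0,0,0.8,0,0,0],[0,0,0.8,0,0,0],[0,0,0,0,0,0],[0,0,0,0,0,0]]'
python3 -m handwheel '[[0,0,0,0,0,0],[0,0,0,0,0,0],[0,0,0,0,0,0],[0,0,0,0,0,0],[0,0,0,0,0,0],[0,0,0,0,0,0],[0,0,0,0,0,0],[0,0,0,0,0,0]]' 1 40
python3 -m handwheel '[[0,0,-0.5,0,0,0],[0,0,-1,0,0,0],[0,0,-1,0,0,0],[0,0,-1,0,0,0],[0,0,-1,0,0,0],[0,0,-1,0,0,0],[0,0,0,0,0,0]]'
python3 - <<'E'
from h import *
p=bot.grab_frame('wrist');save(p,'w11')
plan(.5675,-.079,.15,1.902)
E
```

```text
clock: 28.08
position: [0.4568, 0.4316, 0.0939]
tool_rot: [3.141, -0.0, 1.901]
force: [-0.3, -0.0, -0.0]
grip_width: 0.0855
at [0.4568 0.4316 0.0939] rpy [ 3.141 -0.     1.901] w 0.0855 F [-0.3 -0.  -0. ] t 28.07
units x,y,z [-0.04 -0.02  3.28]
clock: 28.82
position: [0.4564, 0.432, 0.0133]
tool_rot: [3.141, -0.0, 1.902]
force: [0.6, -0.2, -0.0]
grip_width: 0.085
clock: 29.82
position: [0.4566, 0.4319, 0.0139]
tool_rot: [3.141, -0.0, 1.902]
force: [-2.7, -1.6, 7.6]
grip_width: 0.0556
clock: 30.7
position: [0.457, 0.4323, 0.153]
tool_rot: [3.138, -0.001, 1.902]
force: [-0.3, -0.1, -2.3]
grip_width: 0.0559
at [0.4566 0.4317 0.1515] rpy [ 3.140e+00 -1.000e-03  1.902e+00] w 0.0558 F [-0.  -0.2 -1.8] t 30.75
units x,y,z [-20.76  -2.44   0.05]
rz total -0.0
```

View pics/w11.png

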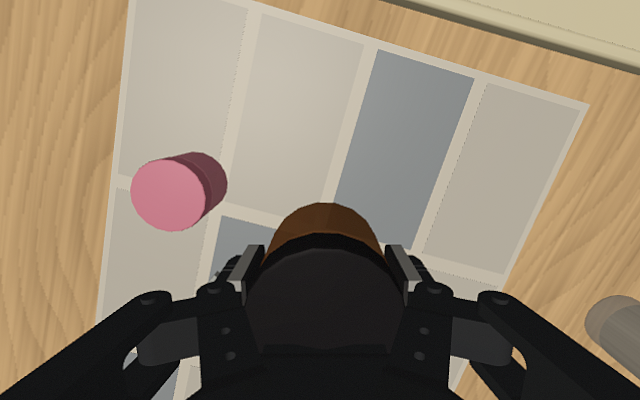

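```bash
python3 -m handwheel '[[-1,-0.12,0,0,0,0],[-1,-0.12,0,0,0,0],[-1,-0.12,0,0,0,0],[-1,-0.12,0,0,0,0],[-1,-0.12,0,0,0,0],[-1,-0.12,0,0,0,0],[-1,-0.12,0,0,0,0],[-1,-0.12,0,0,0,0]]'
python3 -m handwheel '[[-1,-0.12,0,0,0,0],[-1,-0.12,0,0,0,0],[-1,-0.12,0,0,0,0],[-1,-0.12,0,0,0,0],[-1,-0.12,0,0,0,0],[-1,-0.12,0,0,0,0],[-1,-0.12,0,0,0,0],[-1,-0.12,0,0,0,0]]'
python3 -m handwheel '[[-1,-0.12,0,0,0,0],[-1,-0.12,0,0,0,0],[-1,-0.12,0,0,0,0],[-1,-0.12,0,0,0,0],[-0.72,0,0,0,0,0],[0,0,0,0,0,0],[0,0,0,0,0,0]]'
python3 -c "
from h import *
p=bot.grab_frame('wrist');save(p,'w12')
plan(.5672,-.078,.019,1.902)"
```

```text
clock: 31.75
position: [0.4983, 0.2336, 0.1498]
tool_rot: [-3.14, 0.0, 1.902]
force: [0.2, -0.4, -1.7]
grip_width: 0.0558
clock: 32.75
position: [0.5406, 0.0368, 0.1498]
tool_rot: [-3.14, -0.0, 1.902]
force: [-0.1, 1.0, -1.3]
grip_width: 0.0556
clock: 33.62
position: [0.5678, -0.0768, 0.1503]
tool_rot: [-3.141, -0.001, 1.903]
force: [0.3, -0.4, -1.0]
grip_width: 0.0556
at [ 0.5679 -0.0767  0.1504] rpy [-3.142e+00 -1.000e-03  1.903e+00] w 0.0556 F [-0.6  0.2 -2. ] t 33.67
units x,y,z [-0.04 -0.04  5.26]
rz total 0.0002
```

View pics/w12.png

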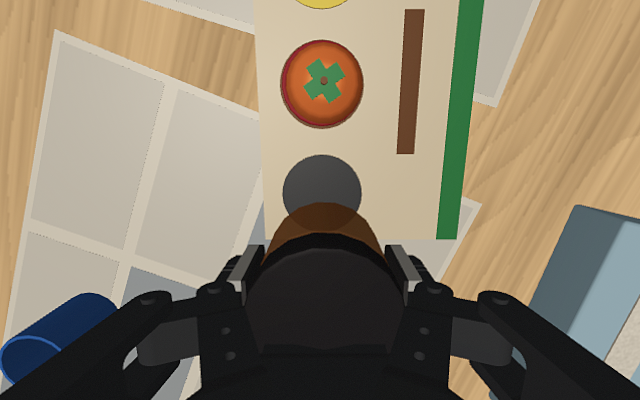

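```bash
python3 -m handwheel '[[-0.04,-0.04,0.8,0,0,0],[0,0,0.8,0,0,0],[0,0,0.8,0,0,0],[0,0,0.8,0,0,0],[0,0,0.8,0,0,0],[0,0,0.6,0,0,0],[0,0,0.3,0,0,0],[0,0,0,0,0,0]]'
python3 -m handwheel '[[0,0,0.15,0,0,0],[0,0,0.15,0,0,0],[0,0,0,0,0,0],[0,0,0,0,0,0],[0,0,0,0,0,0]]'
python3 -c "
from h import *
plan(.5672,-.078,.019,1.902)"
```

```text
clock: 34.67
position: [0.5673, -0.0789, 0.0277]
tool_rot: [-3.141, -0.0, 1.902]
force: [-0.1, 0.3, -0.9]
grip_width: 0.0556
clock: 35.3
position: [0.5675, -0.079, 0.0207]
tool_rot: [3.141, 0.0, 1.902]
force: [-0.5, -0.2, -1.8]
grip_width: 0.0555
at [ 0.5675 -0.079   0.0207] rpy [3.141 0.    1.902] w 0.0555 F [-0.5 -0.2 -1.8] t 35.3
units x,y,z [0.04 0.   0.07]
rz total -0.0
```

```bash
python3 -m handwheel '[[0,0,0.06,0,0,0],[0,0,0,0,0,0],[0,0,0,0,0,0]]'
python3 -m handwheel '[[0,0,0,0,0,0],[0,0,0,0,0,0],[0,0,0,0,0,0],[0,0,0,0,0,0],[0,0,0,0,0,0],[0,0,0,0,0,0]]' -1
python3 -m handwheel '[[0,0,-0.3,0,0,0],[0,0,-0.7,0,0,0],[0,0,-1,0,0,0],[0,0,-1,0,0,0],[0,0,-1,0,0,0],[0,0,-1,0,0,0],[0,0,-1,0,0,0],[0,0,0,0,0,0]]'
python3 -c "
from h import *
p=bot.grab_frame('wrist');save(p,'w13')
plan(.400,-.25,.18,1.902)"
```

```text
clock: 35.67
position: [0.5674, -0.079, 0.019]
tool_rot: [-3.142, -0.0, 1.902]
force: [-0.5, -0.4, -1.0]
grip_width: 0.0559
clock: 36.42
position: [0.5674, -0.079, 0.0191]
tool_rot: [3.142, 0.0, 1.902]
force: [-1.0, 0.1, -0.4]
grip_width: 0.0853
clock: 37.42
position: [0.5683, -0.0791, 0.1719]
tool_rot: [3.138, 0.002, 1.902]
force: [0.6, -0.1, -0.4]
grip_width: 0.0855
at [ 0.5677 -0.0791  0.1705] rpy [3.140e+00 1.000e-03 1.902e+00] w 0.0856 F [-0.2 -0.2 -0.2] t 37.48
units x,y,z [-4.28 -8.57 -0.39]
rz total -0.0
```

View pics/w13.png

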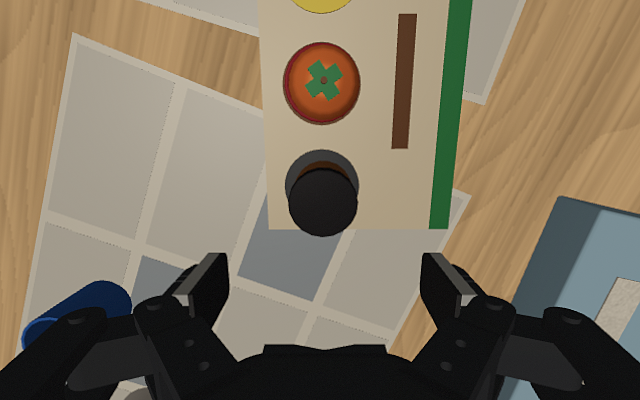

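```bash
python3 -m handwheel '[[-0.67,-1,0,0,0,0],[-0.67,-1,0,0,0,0],[-0.67,-1,0,0,0,0],[-0.67,-1,0,0,0,0],[-0.67,-1,0,0,0,0],[-0.67,-1,0,0,0,0],[-0.67,-1,0,0,0,0],[-0.67,-1,0,0,0,0]]'
python3 -m handwheel '[[-0.67,-1,0,0,0,0],[0,-0.2,0,0,0,0],[0,0,0,0,0,0],[0,0,0,0,0,0]]'
python3 -c "
from h import *
p=bot.grab_frame('wrist');save(p,'w14')
for th in ('cup','mug'):
  for r in bot.trace(p,th):
    c=cen(r['region'])
    x,f=fit([(p,c)],th);print(th,c,r['score'],x)
plan(.385,-.281,.03,1.902);print(bot.observe()['qpos'])"
```

```text
clock: 38.48
position: [0.4208, -0.2713, 0.1688]
tool_rot: [-3.141, -0.001, 1.902]
force: [0.4, -0.6, -0.2]
grip_width: 0.0855
clock: 38.98
position: [0.3995, -0.2956, 0.169]
tool_rot: [3.141, -0.0, 1.903]
force: [0.6, 1.3, 0.4]
grip_width: 0.0854
cup [311.24319691 179.33726162] 0.76 [ 0.38524092 -0.28013345]
cup [564.49720224  49.61364242] 0.63 [ 0.53333555 -0.12885268]
mug [342.43045927 314.29766031] 0.95 [ 0.45359141 -0.39542475]
at [ 0.3993 -0.2958  0.169 ] rpy [ 3.141 -0.     1.903] w 0.0856 F [-0.1  0.4  0.1] t 39.12
units x,y,z [ 0.75 -0.35  5.56]
rz total 0.0002
[ 0.91033176  0.44325831 -0.50774602  1.97382256  0.29565171  0.79662569
  0.56699437]
```

View pics/w14.png

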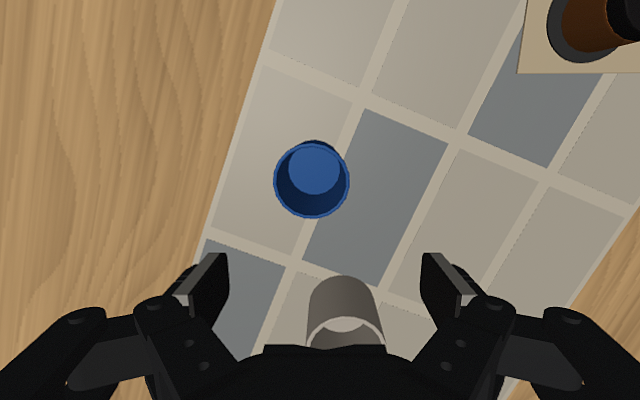

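```bash
python3 -m handwheel '[[0.78,-0.34,0,0,0,0],[0,0,0.4,0,0,0],[0,0,0.9,0,0,0],[0,0,0.9,0,0,0],[0,0,0.9,0,0,0],[0,0,0.9,0,0,0],[0,0,0.9,0,0,0],[0,0,0.86,0,0,0]]'
python3 -m handwheel '[[0,0,0,0,0,0],[0,0,0,0,0,0],[0,0,0,0,0,0],[0,0,0,0,0,0],[0,0,0,0,0,0],[0,0,0,0,0,0],[0,0,0,0,0,0],[0,0,0,0,0,0]]' 1 25
python3 -m handwheel '[[0,0,-0.5,0,0,0],[0,0,-1,0,0,0],[0,0,-1,0,0,0],[0,0,-1,0,0,0],[0,0,-1,0,0,0],[0,0,-0.5,0,0,0],[0,0,0,0,0,0],[0,0,0,0,0,0]]'
python3 - <<'E'
from h import *
p=bot.grab_frame('wrist');save(p,'w15')
plan(.506,.1008,.155,1.902)
E
```

```text
clock: 40.12
position: [0.385, -0.2807, 0.0238]
tool_rot: [3.141, -0.0, 1.902]
force: [1.1, 0.1, 0.5]
grip_width: 0.0851
clock: 41.12
position: [0.3846, -0.2807, 0.0251]
tool_rot: [3.142, 0.0, 1.902]
force: [-0.6, -0.3, 1.9]
grip_width: 0.0591
clock: 42.12
position: [0.3842, -0.2805, 0.1494]
tool_rot: [-3.141, -0.001, 1.902]
force: [0.4, 0.3, -1.2]
grip_width: 0.0593
at [ 0.3842 -0.2804  0.1493] rpy [-3.141e+00 -1.000e-03  1.902e+00] w 0.059 F [-0.4 -0.1 -0.5] t 42.17
units x,y,z [12.83  9.57 -0.22]
rz total 0.0
```

View pics/w15.png

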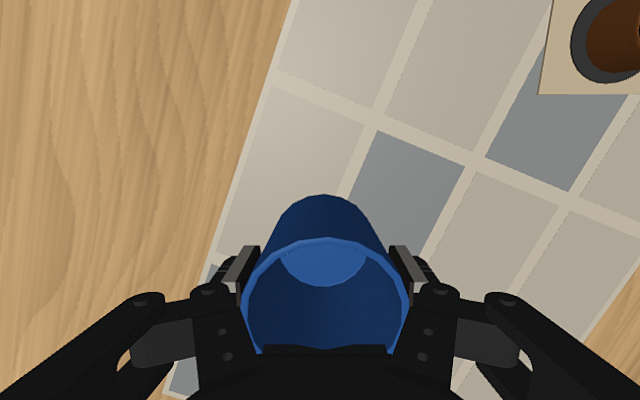

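```bash
python3 -m handwheel '[[0.98,0.73,0,0,0,0],[0.98,0.73,0,0,0,0],[0.98,0.73,0,0,0,0],[0.98,0.73,0,0,0,0],[0.98,0.73,0,0,0,0],[0.98,0.73,0,0,0,0],[0.98,0.73,0,0,0,0],[0.98,0.73,0,0,0,0]]'
python3 -m handwheel '[[0.98,0.73,0,0,0,0],[0.98,0.73,0,0,0,0],[0.98,0.73,0,0,0,0],[0.98,0.73,0,0,0,0],[0.98,0.73,0,0,0,0],[0,0,0,0,0,0],[0,0,0,0,0,0],[0,0,0,0,0,0]]'
python3 - <<'E'
from h import *
p=bot.grab_frame('wrist');save(p,'w16')
plan(.506,.1005,.030,1.902)
E
```

```text
clock: 43.18
position: [0.4587, -0.0467, 0.1493]
tool_rot: [-3.141, -0.001, 1.902]
force: [-0.2, 0.5, -0.7]
grip_width: 0.059
clock: 44.18
position: [0.5051, 0.0968, 0.1498]
tool_rot: [-3.141, 0.0, 1.901]
force: [-0.2, -0.1, 0.0]
grip_width: 0.0596
at [0.5052 0.0969 0.1499] rpy [-3.141  0.     1.901] w 0.0591 F [-0.3 -0.1 -1.1] t 44.23
units x,y,z [0.13 0.08 4.8 ]
rz total -0.0002
```

View pics/w16.png

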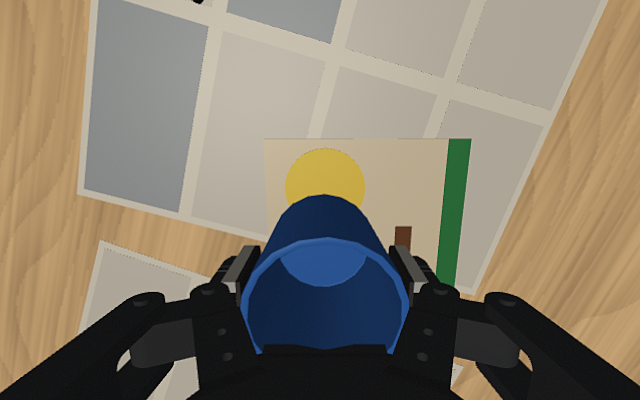

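```bash
python3 -m handwheel '[[0.13,0.08,0.8,0,0,0],[0,0,0.8,0,0,0],[0,0,0.8,0,0,0],[0,0,0.8,0,0,0],[0,0,0.8,0,0,0],[0,0,0.5,0,0,0],[0,0,0,0,0,0],[0,0,0,0,0,0]]'
python3 -m handwheel '[[0,0,0.15,0,0,0],[0,0,0.1,0,0,0],[0,0,0,0,0,0],[0,0,0,0,0,0],[0,0,0,0,0,0]]'
python3 -c "
from h import *
plan(.506,.1005,.030,1.902)"
```

```text
clock: 45.22
position: [0.5065, 0.1014, 0.0381]
tool_rot: [3.141, 0.0, 1.902]
force: [-0.2, 0.1, -1.7]
grip_width: 0.0592
clock: 45.85
position: [0.5062, 0.1014, 0.0314]
tool_rot: [3.142, -0.0, 1.902]
force: [-0.1, -0.1, -1.4]
grip_width: 0.0597
at [0.5062 0.1014 0.0314] rpy [ 3.142 -0.     1.902] w 0.0597 F [-0.1 -0.1 -1.4] t 45.85
units x,y,z [-0.03 -0.02  0.05]
rz total 0.0
```

```bash
python3 -m handwheel '[[0,0,0.05,0,0,0],[0,0,0,0,0,0],[0,0,0,0,0,0]]'
python3 -m handwheel '[[0,0,0,0,0,0],[0,0,0,0,0,0],[0,0,0,0,0,0],[0,0,0,0,0,0],[0,0,0,0,0,0],[0,0,0,0,0,0]]' -1
python3 -m handwheel '[[0,0,-0.3,0,0,0],[0,0,-0.7,0,0,0],[0,0,-1,0,0,0],[0,0,-1,0,0,0],[0,0,-1,0,0,0],[0,0,-1,0,0,0],[0,0,-0.5,0,0,0],[0,0,0,0,0,0]]'
python3 - <<'E'
from h import *
p=bot.grab_frame('wrist');save(p,'w17')
t=bot.grab_frame('top')
for r in bot.trace(t,'peeler')+bot.trace(p,'peeler'): print(r['score'],r['point'],r['region'].sum())
print(at_z(t,[231,246],.01))
plan(.385,.21,.18,1.902)
E
```

```text
clock: 46.22
position: [0.5062, 0.1014, 0.0301]
tool_rot: [3.141, 0.0, 1.902]
force: [-0.1, -0.1, 2.9]
grip_width: 0.0593
clock: 46.98
position: [0.5062, 0.1014, 0.0301]
tool_rot: [-3.142, -0.0, 1.902]
force: [0.8, -0.0, -0.2]
grip_width: 0.0851
clock: 47.98
position: [0.5065, 0.1013, 0.1684]
tool_rot: [3.14, 0.0, 1.902]
force: [0.1, -1.1, -0.4]
grip_width: 0.0853
0.49 [226.8, 246.0] 154
0.64 [201.3, 5.0] 310
[[0.36926423 0.25705137 0.01      ]]
at [0.5057 0.1013 0.1668] rpy [-3.14  -0.     1.902] w 0.0856 F [0.6 0.3 0. ] t 48.17
units x,y,z [ 5.68 -3.15 -0.52]
rz total 0.0
```

View pics/w17.png

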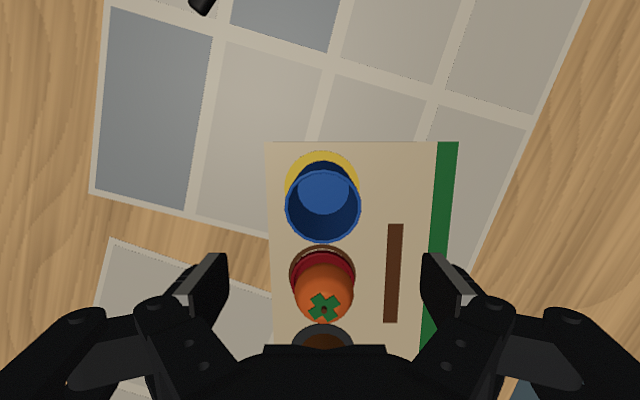

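```bash
python3 -m handwheel '[[0.8,-0.45,0,0,0,0],[0.8,-0.45,0,0,0,0],[0.8,-0.45,0,0,0,0],[0.8,-0.45,0,0,0,0],[0.8,-0.45,0,0,0,0],[0.8,-0.45,0,0,0,0],[0.8,-0.45,0,0,0,0],[0,0,0,0,0,0]]'
python3 - <<'E'
from h import *
p=bot.grab_frame('wrist');save(p,'w18')
for r in bot.trace(p,'peeler'): print(r['score'],r['point'],r['region'].sum()); m=r['region'];np.save('m.npy',m)
E
```

```text
clock: 49.18
position: [0.385, 0.209, 0.1672]
tool_rot: [-3.141, -0.0, 1.904]
force: [0.4, -0.0, 0.2]
grip_width: 0.0855
0.81 [338.1, 121.5] 2392
```

View pics/w18.png

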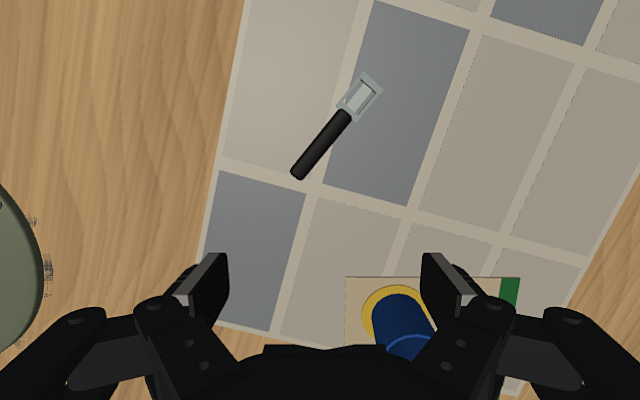

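```bash
cat >> h.py <<'E'
def peel(p,m,z=.008):
    v,u=np.nonzero(m);Q=at_z(p,np.c_[u,v].astype(float),z)[:,:2]
    mu=Q.mean(0);w,V=np.linalg.eigh(np.cov((Q-mu).T));d=V[:,1]
    # head is wider
    s=(Q-mu)@d;n=(Q-mu)@V[:,0]
    if np.ptp(n[s<np.percentile(s,20)])>np.ptp(n[s>np.percentile(s,80)]): d=-d;s=-s
    o=mu+d*(s.min()+.058); o2=mu+d*(s.max()-.054)
    h=s<(s.min()+.07); dh=np.linalg.eigh(np.cov((Q[h]).T))[1][:,1]; dh*=np.sign(dh@d)
    print("len",np.ptp(s),"origin from tail",o,"from head",o2,"dir",np.arctan2(d[1],d[0]),"handle dir",np.arctan2(dh[1],dh[0]),"handle lateral mean",Q[h].mean(0))
    return (o+o2)/2,np.arctan2(d[1],d[0])
E
python3 - <<'E'
from h import *
p=bot.grab_frame('wrist')
for r in bot.trace(p,'peeler')[:1]:
    o,a=peel(p,r['region'])
print(o,a)
E
```

```text
len 0.11225405118782554 origin from tail [0.37581243 0.26663503] from head [0.37590224 0.26687268] dir 1.2094594645234107 handle dir 1.2115504106372952 handle lateral mean [0.36809339 0.24606705]
[0.37585734 0.26675386] 1.2094594645234107
```

```bash
python3 -m handwheel '[[0,0,0,0,0,0.0277],[0,0,0,0,0,0.0277],[0,0,0,0,0,0.0277],[0,0,0,0,0,0.0277],[0,0,0,0,0,0],[0,0,0,0,0,0]]' 0
python3 - <<'E'
from h import *
p=bot.grab_frame('wrist');save(p,'w19')
for r in bot.trace(p,'peeler')[:1]:
    o,a=peel(p,r['region']);print(o,a)
plan(.3759,.2668,.004,1.2105)
E
```

```text
clock: 50.12
position: [0.3863, 0.208, 0.1675]
tool_rot: [-3.142, 0.0, 1.21]
force: [0.8, -0.0, -1.1]
grip_width: 0.0429
len 0.11254844220158441 origin from tail [0.37585884 0.26629919] from head [0.37605191 0.26681253] dir 1.2110517397002267 handle dir 1.2096660487048714 handle lateral mean [0.36825855 0.246096  ]
[0.37595538 0.26655586] 1.2110517397002267
at [0.3863 0.208  0.1675] rpy [-3.141  0.     1.208] w 0.0425 F [-0.2  0.3  0.5] t 50.23
units x,y,z [ 2.05 -1.22  6.54]
rz total -0.0004
```

View pics/w19.png

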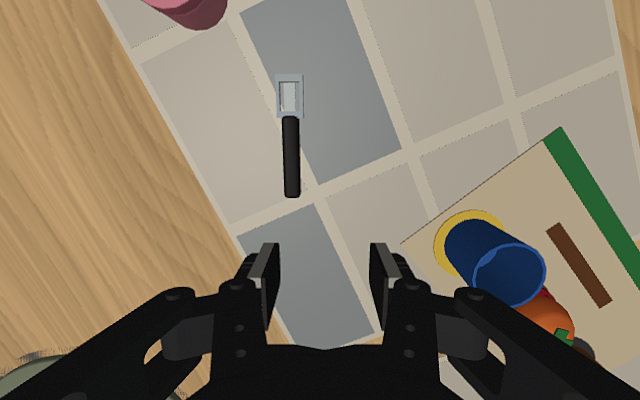

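```bash
python3 -m handwheel '[[0.7,-0.41,0.3,0,0,0],[0.7,-0.41,0.9,0,0,0],[0.65,-0.4,0.9,0,0,0],[0,0,0.9,0,0,0],[0,0,0.9,0,0,0],[0,0,0.6,0,0,0],[0,0,0,0,0,0],[0,0,0,0,0,0]]'
python3 - <<'E'
from h import *
plan(.3759,.2666,.004,1.2105)
p=bot.grab_frame('wrist');save(p,'w20')
E
```

```text
clock: 51.22
position: [0.3762, 0.2671, 0.0556]
tool_rot: [3.141, -0.001, 1.206]
force: [0.0, -0.4, 0.6]
grip_width: 0.0425
at [0.3762 0.2671 0.0556] rpy [ 3.141e+00 -1.000e-03  1.206e+00] w 0.0425 F [ 0.  -0.4  0.6] t 51.23
units x,y,z [-0.03 -0.01  2.06]
rz total -0.0007
```

View pics/w20.png

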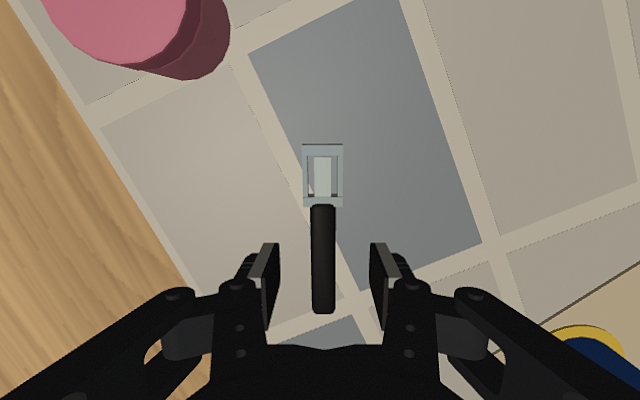

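```bash
python3 -m handwheel '[[0,0,0.7,0,0,0],[0,0,0.7,0,0,0],[0,0,0.4,0,0,0],[0,0,0.24,0,0,0],[0,0,0,0,0,0],[0,0,0,0,0,0]]'
python3 -m handwheel '[[0,0,0,0,0,0],[0,0,0,0,0,0],[0,0,0,0,0,0],[0,0,0,0,0,0],[0,0,0,0,0,0],[0,0,0,0,0,0],[0,0,0,0,0,0],[0,0,0,0,0,0]]' 1 40
python3 -m handwheel '[[0,0,-0.5,0,0,0],[0,0,-1,0,0,0],[0,0,-1,0,0,0],[0,0,-1,0,0,0],[0,0,-1,0,0,0],[0,0,-1,0,0,0],[0,0,0,0,0,0],[0,0,0,0,0,0]]'
python3 -m handwheel '[[0,0,0,0,0,-0.0277],[0,0,0,0,0,-0.0277],[0,0,0,0,0,-0.0277],[0,0,0,0,0,-0.0277],[0,0,0,0,0,0],[0,0,0,0,0,0]]'
python3 - <<'E'
from h import *
p=bot.grab_frame('wrist');save(p,'w21')
plan(.6124,.0372,.14,1.903)
E
```

```text
clock: 52.02
position: [0.3761, 0.2671, 0.0045]
tool_rot: [3.141, -0.0, 1.206]
force: [0.5, -0.5, -0.5]
grip_width: 0.043
clock: 53.02
position: [0.3761, 0.267, 0.0045]
tool_rot: [3.141, -0.0, 1.206]
force: [-1.2, -1.1, 8.2]
grip_width: 0.0149
clock: 54.02
position: [0.3759, 0.2667, 0.1416]
tool_rot: [3.141, 0.0, 1.206]
force: [-0.1, 0.1, -0.9]
grip_width: 0.0145
clock: 54.78
position: [0.3758, 0.2668, 0.1412]
tool_rot: [-3.141, 0.0, 1.898]
force: [0.4, -0.5, 0.3]
grip_width: 0.0145
at [0.3758 0.2669 0.1413] rpy [-3.141  0.     1.899] w 0.0147 F [-0.   0.4 -1. ] t 54.83
units x,y,z [-11.75   6.     0.05]
rz total -0.0007
```

View pics/w21.png

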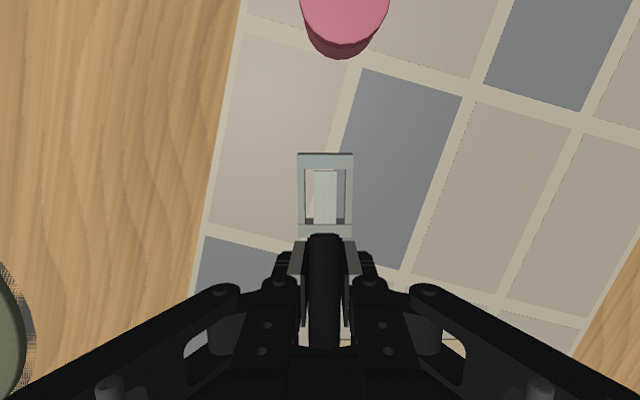

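```bash
python3 -m handwheel '[[-0.98,0.5,0,0,0,0],[-0.98,0.5,0,0,0,0],[-0.98,0.5,0,0,0,0],[-0.98,0.5,0,0,0,0],[-0.98,0.5,0,0,0,0],[-0.98,0.5,0,0,0,0],[-0.98,0.5,0,0,0,0],[-0.98,0.5,0,0,0,0]]'
python3 -m handwheel '[[-0.98,0.5,0,0,0,0],[-0.98,0.5,0,0,0,0],[-0.98,0.5,0,0,0,0],[-0.98,0.5,0,0,0,0],[0,0,0,0,0,-0.0007],[0,0,0,0,0,0],[0,0,0,0,0,0]]'
python3 - <<'E'
from h import *
p=bot.grab_frame('wrist');save(p,'w22')
plan(.6124,.0372,.0085,1.903)
E
```

```text
clock: 55.82
position: [0.5348, 0.1136, 0.1415]
tool_rot: [-3.142, 0.0, 1.9]
force: [0.3, 0.3, -0.5]
grip_width: 0.0147
clock: 56.7
position: [0.613, 0.0385, 0.1416]
tool_rot: [-3.142, -0.0, 1.907]
force: [0.0, 0.1, -0.2]
grip_width: 0.0148
at [0.6131 0.0384 0.1417] rpy [ 3.142 -0.     1.907] w 0.0148 F [ 0.   1.  -1.1] t 56.75
units x,y,z [-0.04 -0.04  5.33]
rz total 0.0006
```

View pics/w22.png

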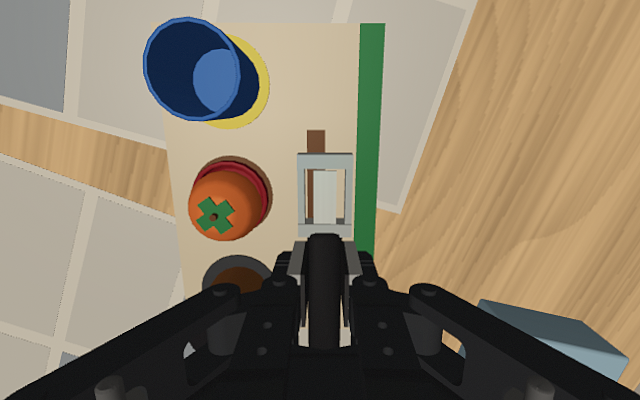

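```bash
python3 -m handwheel '[[-0.04,-0.04,0.8,0,0,0],[0,0,0.8,0,0,0],[0,0,0.8,0,0,0],[0,0,0.8,0,0,0],[0,0,0.6,0,0,0],[0,0,0.4,0,0,0],[0,0,0,0,0,0],[0,0,0,0,0,0]]'
python3 -m handwheel '[[0,0,0.4,0,0,0],[0,0,0.3,0,0,0],[0,0,0.15,0,0,0],[0,0,0,0,0,0],[0,0,0,0,0,0],[0,0,0,0,0,0]]'
python3 - <<'E'
from h import *
plan(.6124,.0372,.0075,1.903)
E
```

```text
clock: 57.75
position: [0.6132, 0.0365, 0.0371]
tool_rot: [3.141, 0.0, 1.906]
force: [0.2, 0.0, -0.6]
grip_width: 0.0148
clock: 58.5
position: [0.6129, 0.0364, 0.0155]
tool_rot: [3.141, 0.0, 1.906]
force: [-0.7, -0.4, -1.4]
grip_width: 0.0146
at [0.6129 0.0364 0.0155] rpy [3.141 0.    1.906] w 0.0146 F [-0.7 -0.4 -1.4] t 58.5
units x,y,z [ 0.04 -0.01  0.32]
rz total 0.0005
```

```bash
python3 -m handwheel '[[0,0,0.15,0,0,0],[0,0,0.15,0,0,0],[0,0,0,0,0,0],[0,0,0,0,0,0],[0,0,0,0,0,0]]'
python3 -m handwheel '[[0,0,0,0,0,0],[0,0,0,0,0,0],[0,0,0,0,0,0],[0,0,0,0,0,0],[0,0,0,0,0,0]]' 0.3
python3 -m handwheel '[[0,0,-0.3,0,0,0],[0,0,-0.7,0,0,0],[0,0,-1,0,0,0],[0,0,-1,0,0,0],[0,0,-1,0,0,0],[0,0,-1,0,0,0],[0,0,-1,0,0,0],[0,0,-1,0,0,0]]'
python3 -m handwheel '[[-1,0,0,0,0,0],[-1,0,0,0,0,0],[0,0,0,0,0,0],[0,0,0,0,0,0]]'
python3 - <<'E'
from h import *
p=bot.grab_frame('wrist');save(p,'w23')
for r in bot.trace(p,'peeler')[:1]:
    o,a=peel(p,r['region'],.011)
C=np.array([.5368,.0111]);th=1.903;xm=-np.array([np.sin(th),-np.cos(th)]);ym=-np.array([np.cos(th),np.sin(th)])
print("peeler mat xy",(o-C)@xm,(o-C)@ym,"ang err",a-th)
for n,z in (('cup',.005),('jar',.005),('dish',.003),('persimmon',.008)):
    MODELS[n]=MODELS[n]+[0,0,z]
    for r in bot.trace(p,n)[:2]:
        x,f=fit([(p,cen(r['region']))],n);print(n,round(r['score'],2),x,"mat",(x-C)@xm,(x-C)@ym)
q=bot.grab_frame('scene');cv2.imwrite('pics/s23.png',cv2.resize(q["pixels"][110:290,200:420],None,fx=3,fy=3))
t=bot.grab_frame('top')
for r in bot.trace(t,'mug')[:1]: print('mug',fit([(t,cen(r['region']))],'mug')[0])
E
```

```text
clock: 59.12
position: [0.6127, 0.0365, 0.0077]
tool_rot: [-3.141, -0.0, 1.906]
force: [0.9, 1.5, -0.6]
grip_width: 0.0148
clock: 59.75
position: [0.6128, 0.0364, 0.0078]
tool_rot: [3.142, -0.0, 1.906]
force: [-0.4, 0.5, -0.2]
grip_width: 0.0301
clock: 60.75
position: [0.6127, 0.0365, 0.185]
tool_rot: [3.141, 0.0, 1.907]
force: [0.4, 0.2, -0.2]
grip_width: 0.0302
clock: 61.25
position: [0.6291, -0.0101, 0.1836]
tool_rot: [3.141, -0.0, 1.907]
force: [0.6, 1.1, 0.7]
grip_width: 0.03
len 0.11224869977850488 origin from tail [0.61485246 0.03537884] from head [0.61477284 0.03561445] dir 1.8966823939670416 handle dir 1.895540280716028 handle lateral mean [0.62198544 0.01452876]
peeler mat xy -0.08170378985029352 0.0023792518219754545 ang err -0.006317606032958389
cup 0.6 [0.51540627 0.08963167] mat -0.005387254142534236 -0.08121509921025037
cup 0.46 [0.55874316 0.03399558] mat -0.028210311071854184 -0.01448753078261037
jar 0.76 [ 0.56882988 -0.07867505] mat -0.0010006086361020186 0.09531249161728932
persimmon 0.94 [0.53952663 0.0099657 ] mat -0.0022076319649170875 0.001961507232485248
mug [ 0.45556928 -0.41793038]
```

View pics/w23.png

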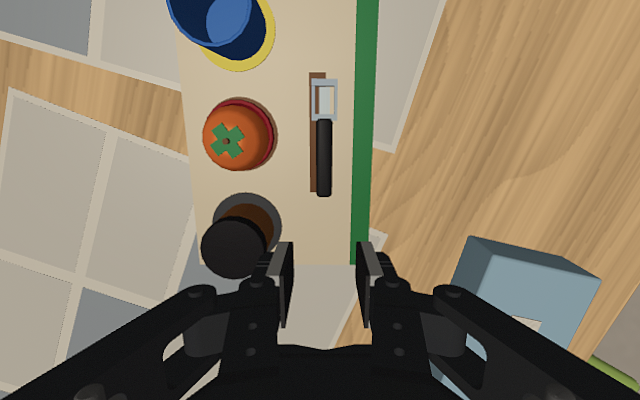

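View pics/s23.png

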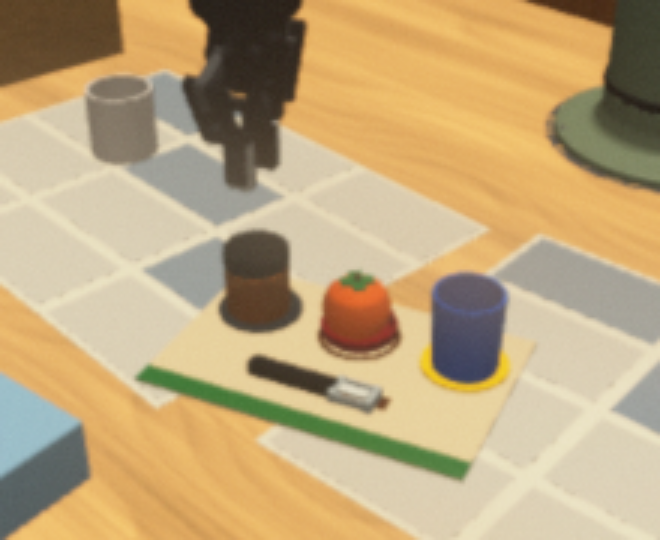

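```bash
python3 - <<'E'
from h import *
C=np.array([.5331,.009]);th=1.903;xm=-np.array([np.sin(th),-np.cos(th)]);ym=-np.array([np.cos(th),np.sin(th)])
t=bot.grab_frame('top');s=bot.grab_frame('scene')
MODELS['cup']=MODELS['cup']+[0,0,.005];MODELS['jar']=MODELS['jar']+[0,0,.005]
for p in(t,s):
  for n in('cup','jar'):
    for r in bot.trace(p,n)[:2]:
        x,_=fit([(p,cen(r['region']))],n);print(n,round(r['score'],2),x,"mat",(x-C)@xm,(x-C)@ym)
cv2.imwrite('pics/t24.png',cv2.resize(t["pixels"][130:240,240:380],None,fx=5,fy=5))
E
```

```text
cup 0.56 [0.50279154 0.09794735] mat -0.0003567562725788509 -0.09396865209681284
cup 0.29 [ 0.45642639 -0.41631289] mat 0.211187576899765 0.3770539836448734
jar 0.64 [0.34245828 0.40129033] mat 0.05228209199463014 -0.43301564660403874
cup 0.56 [0.50159392 0.09900578] mat 0.0004301975213919266 -0.09535978236032817
jar 0.83 [0.34861103 0.40233847] mat 0.04612391183709406 -0.4319999030341743
jar 0.69 [ 0.56284022 -0.08516752] mat 0.0025963648768707985 0.0987180916221651
```

View pics/t24.png

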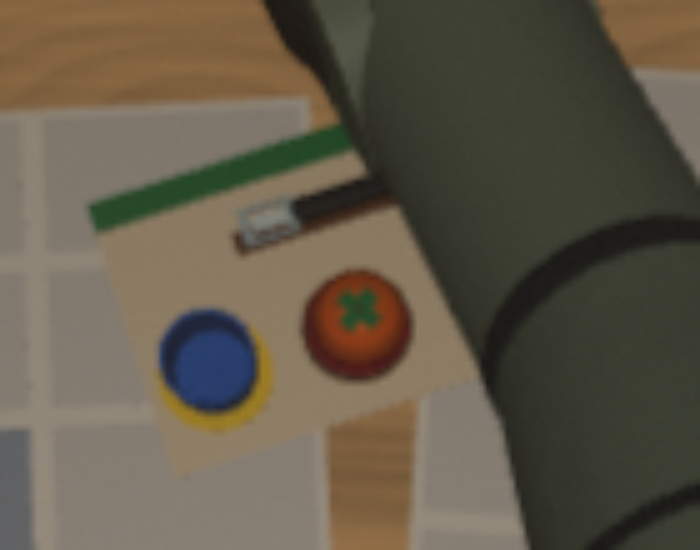

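```bash
python3 -c "
from workcell import bot
print(bot.job_done(),bot.observe()['clock'])"
```

```text
the job is handed in; nothing more can be done
the job is handed in; nothing more can be done
```

The mat is laid and the job handed in at about 62 s of the 122 s allowed; the hand-in reports no verdict. Everything is released, the gripper is clear of it all, and I saw no slip or knock.

My last checks, measured in the mat's frame unless noted:

| Item | Result | Source |
|---|---|---|
| Dish | within about 1 mm of the ring centre | wrist view right after placing it, before the persimmon went in |
| Persimmon | about 3 mm from the ring centre, stem up in the dish | final wrist view |
| Cup | within about 1 mm of the yellow pad's centre, upright | final top and scene views |
| Jar | about 1 mm (wrist view) or 4–5 mm (scene view) from the grey pad's centre, upright | final wrist and scene views |
| Peeler | x -82 mm, y +2 mm, angle off by less than 0.01 rad | final wrist view |
| Mug | within about 3 mm of its first measured position | first and last top views |

- **Peeler offset:** I aimed it about 5 mm towards the hem on purpose, to keep the fingers clear of the dish. It is still inside the -90 to -60 mm limit.
- **Disagreements:** The top camera read about 4 mm off the wrist camera, so I worked from the wrist one. The final wrist fit of the cup was wrong because the cup was cut off at the picture edge, so I discarded it. In the last top view the arm hid the jar, and the detector reported only the pink look-alike there.

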